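# Refit the cut glass knob on the shelf-light dimmer and hold it pressed

## Task

The cut glass knob has come off the shelf-light dimmer. Pick it up, turn it so that its flat side matches the flat of the dimmer's D-shaped shaft, push it fully home on the shaft, and keep pressing so that the sprung shaft stays pushed well down: finish like that, with the gripper still holding the knob pressed. Leave the collector's pieces as they are.

Things in the scene. Friction and masses are not known exactly. Their poses are not given: they have to be found in the camera images.
- knob: loose push-on knob, about 70 g, 38 mm tall, standing upright, bore down. Pale cut glass head: eight-sided prism, 30 mm across flats, 8 to 38 mm above the underside, face normals at 0, 45, 90.. degrees from knob x (grip any facing pair). Below it a brass skirt 8 mm thick, eight-sided, 42 mm across flats, one side cut back (the flat side, +x). Origin: centre of underside, on the axis; z up
- knob_flat (a point): on the knob: middle of the lower edge of the skirt's flat side, a straight edge 29 mm long, flush with the glass, 15 mm from the axis along knob +x. The bore, open below, has its flat on this same side: D-shaped, 18 mm deep, round wall 8.2 mm and flat wall 3.2 mm from the axis
- dimmer: shelf-light dimmer, fixed to the shelf: mahogany block 30 mm high with a thin brass top, eight-sided, 90 mm across flats, with one side cut back to 33 mm from the centre; this flat side, on its +x, looks the same way as the flat of the shaft. Origin: centre of the underside, on the shaft's axis; z up
- shaft_seat (a point): on the upright steel shaft's axis, at the top of its round collar (24 mm wide), where the fitted knob's underside rests; 38 mm above the shelf when up; moves with the shaft. The D-shaft rises 16 mm above it: 7 mm radius, flat 2 mm from the axis on +x, tip chamfered 1 mm. x to the flat, z up. The knob fits one way only, knob x along this x within about 10 degrees, with 1.2 mm play
- shaft (a joint): how far shaft and collar are pushed down (m): 0 up, 0.005 at the stop, where the collar still stands 3 mm above the dimmer's top. It does not turn. A spring returns it: it starts to move at about 3 N and reaches the stop at about 8 N
- thimble_porcelain: loose lavender porcelain thimble, 26 mm tall and 26 mm wide, mouth down, to be left alone. Origin: centre of the underside
- thimble_brass: loose gilt brass thimble, same size, to be left alone. Origin: centre of the underside
- egg: loose black onyx egg fast in a small brass foot, 62 mm tall, 40 mm wide, to be left alone. Origin: centre of the underside
- bird: loose frosted crystal bird figure on a round foot, 58 mm tall, 90 mm long, to be left alone. Origin: centre of the underside

How it is judged:
By the outcome, as a careful person would: the job done as asked, in the order asked, and still so for the second after the job is handed in, while the arm keeps its last pose, push and grip.
It also fails if it takes over 42 s, if anything falls off the work surface, if the arm or the gripper's body presses on something with over 40 N, if the wrist force passes 120 N, or if a joint passes its speed limit or range.

## Robot

A 6-joint arm with a two-finger parallel gripper is mounted at the origin on the work surface. World frame = base frame: x ahead of the robot, y to its left, z up, the work surface at z = 0. Lengths are in m, angles in rad, forces in N, time in s.
With the tool pointing down it reaches from about 0.3 to 0.875 m from the base axis. Payload 6.4 kg.
Tool frame: the origin (TCP) lies between the finger pads; the fingertips stand ctrl.tip_extent ahead of it and the grasp point (between the pads) is the TCP (ctrl.tip_extent is the distance from the TCP to the fingertips, in m); z points along the fingers, y is the line along which they close (so a half turn about z gives the same grasp; the last joint's range is limited). The gripper opens to 85 mm and grips with 20 to 120 N. Pads are 22 mm wide; open, the fingers measure 114 mm over their backs; the gripper's body (76 mm by 85 mm) begins 54 mm behind the grasp point. The pads swing forward as they close: fully open they stand 13 mm farther back than shut.
Start: joints at [1.108, 0.181, 1.607, -0, 1.354, -0.206], TCP at [0.146, 0.556, 0.25] pointing down, gripper open.
Joint ranges: [-2.99, 2.99], [-0.89, 2.07], [0.3, 2.58], [-1.14, 4.28], [0, 2.63], [-3.12, 3.12]. Speed limits (rad/s): [2.57, 2.57, 3.01, 3.14, 3.14, 3.14].

## Interface

Orientations are given as a unit quaternion [w, x, y, z].
In Python, from bench import ctrl gives the robot as it stands.
- The arm moves only by the tool send_rows, never from a script. Its arguments are lists of equal length, an entry for each row: "dr": the turn, a rotation vector about the tool's x, y, z in units of 6 degrees (1.0 is 6 degrees), a list of three; "xyz": the shift along the tool's x, y, z in cm, a list of three; "jaw": the opening in per cent of the stroke, from 0 (shut) to 100 (fully open). In form: {"dr": [[wx, wy, wz], ...], "xyz": [[dx, dy, dz], ...], "jaw": [jaw, ...]}. A call has exactly 8 rows; each row is the pose to reach, as a shift and turn from the pose commanded when the call began, along the tool's axes at that moment; what a row does not reach only later rows make up. A row lasts 1/8 s, in which the tool goes at most 62.5 mm and 10.7 degrees, less where a joint would pass 70% of its speed; a pose out of reach is approached as far as the arm can. A call with a gripper value outside its range is refused whole. The fingers move at their own pace and stop on an object; the grip force is fixed at half the most. Time passes only in rows, so rows that repeat a pose let the fingers close, or fill a call up. It gives the time, the measured TCP pose, the force, the opening and the grip force at its end, in the units of the state.
- ctrl.get_obs(): the state, without advancing time (a new reading comes with each control period).
- ctrl.camera(name): name is "scene" or "top"; returns the picture (420x560x3 uint8, red, green, blue); there is no depth.
- ctrl.calibration(name): a dict with "camera_matrix" (3x3 intrinsics, pixels), "D" ([k1, k2, p1, p2, k3] as OpenCV has them; the pictures are not rectified), "world_from_camera" (4x4, takes a point from camera to world coordinates). Camera axes: x right, y up, looking along -z (the intrinsics and any distortion apply to the point x, -y, -z); pixel columns grow to the right and rows downward; lengths in m; the calibration is good to about 2 mm. A picture is of the moment at which its call begins. calibration takes no time and is no camera call.
- ctrl.hand_in(): hands the job in; it is judged then, once.
The state is a dict: "time_s": time; "q": joint angles; "dq": joint speeds; "joint_efforts": joint torques, N m; "eef_pos": TCP position; "eef_rot": TCP orientation; "wrist_force": force on the tool from outside, world axes, zero at the start; "torque": the same for the moment, N m; "opening": opening from 0.0 (shut) to 1.0 (fully open); "grasp_force": force on a finger pad.
Only numpy, scipy, OpenCV 4.12 (cv2) and the standard library are available. Lean on these libraries where they do the work, as an engineer would, in place of code of your own. Each camera call takes 0.05 s, during which the arm holds its last target. There are 200 camera calls.

## Working session

There is one attempt and no reset: what is moved stays moved. The work goes in short steps, Python scripts to look and compute and a tool call to move; the robot and the scene stay as the last step left them, time stands still between calls to the robot, and variables do not carry over. Pictures are saved under pics/ and viewed, at most 10 in all, crops included, and the job is handed in when it is done.

Besides the shell and the picture viewer there is one more tool, called by a JSON object that holds its "method" and its "body". send_rows: Moves the arm, as the interface text tells. Its arguments: {"type":"object","properties":{"dr":{"type":"array","items":{"type":"array","items":{"type":"number"}}},"xyz":{"type":"array","items":{"type":"array","items":{"type":"number"}}},"jaw":{"type":"array","items":{"type":"number"}}},"required":["dr","xyz","jaw"]}

```bash
mkdir -p pics; python3 - <<'E'
from bench import ctrl
import cv2
print(ctrl.get_obs(),ctrl.tip_extent)
for n in("scene","top"):
    im=ctrl.camera(n); cv2.imwrite(f"pics/{n}0.png",im[...,::-1]); c=ctrl.calibration(n); print(n,c)
E
```

```text
{'time_s': 0.0, 'q': array([ 1.10765413e+00,  1.81536362e-01,  1.60802879e+00, -2.28406408e-06,
        1.35380645e+00, -2.06299916e-01]), 'dq': array([-1.80534885e-04,  1.59796180e-03,  2.23639832e-04, -1.18979966e-03,
        5.05752801e-05,  2.91945478e-05]), 'joint_efforts': array([-7.62113850e-04, -4.44884098e+01, -3.51328933e+01, -3.18606180e-04,
        9.36609576e-03,  7.40711300e-06]), 'eef_pos': array([0.14580689, 0.5556565 , 0.24937672]), 'eef_rot': array([-2.91144277e-04,  1.28068148e-01,  9.91764971e-01, -8.40476629e-04]), 'wrist_force': array([-0.33071142, -0.56843896,  1.13107863]), 'torque': array([ 0.04811359,  0.01105987, -0.0479087 ]), 'grasp_force': 0.0, 'opening': 1.000475605266473} 0.019
scene {'camera_matrix': array([[468.07929361,   0.        , 278.74204318],
       [  0.        , 468.07929361, 208.39766133],
       [  0.        ,   0.        ,   1.        ]]), 'D': array([-0.00926974,  0.        ,  0.        ,  0.        ,  0.        ]), 'world_from_camera': array([[ 0.7020814 , -0.53822624,  0.46625554,  1.01156634],
       [ 0.7120437 ,  0.52262865, -0.46888491, -0.42937327],
       [ 0.00868766,  0.6611897 ,  0.75016845,  0.73428848],
       [ 0.        ,  0.        ,  0.        ,  1.        ]])}
top {'camera_matrix': array([[389.13420762,   0.        , 276.40979798],
       [  0.        , 389.13420762, 213.56697823],
       [  0.        ,   0.        ,   1.        ]]), 'D': array([0.01918653, 0.        , 0.        , 0.        , 0.        ]), 'world_from_camera': array([[ 0.01117732,  0.9954522 , -0.09460437,  0.50736187],
       [-0.99966206,  0.00890351, -0.02442308, -0.00911119],
       [-0.0234697 ,  0.09484538,  0.99521532,  0.96641669],
       [ 0.        ,  0.        ,  0.        ,  1.        ]])}
```

View pics/top0.png

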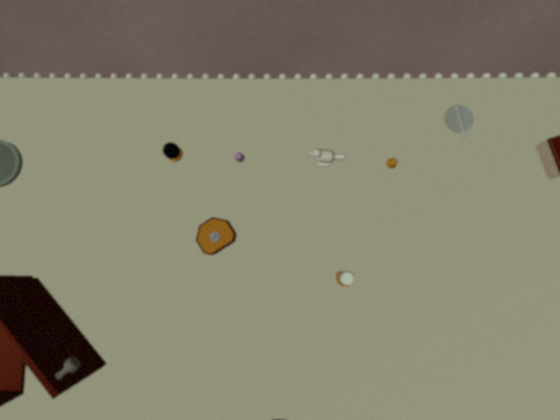

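View pics/scene0.png

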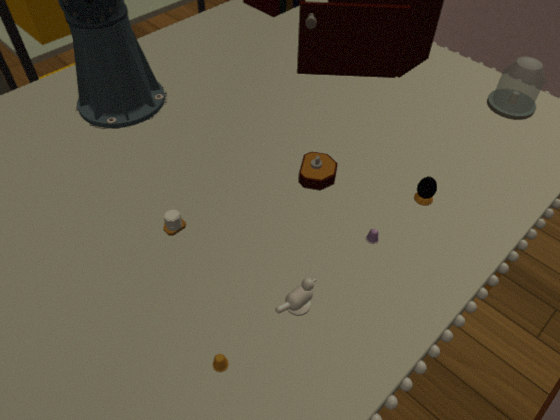

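The top view shows the dimmer at about (215,236) and the knob at (345,278). A dark cabinet stands lower left, near the arm's start. In the scene view the knob is at (174,222), the dimmer at (318,170), and the cabinet at the top. Next I'll zoom in and locate them.

```bash
cat > h.py <<'E'
from bench import ctrl
import numpy as np, cv2
C={n:ctrl.calibration(n) for n in("scene","top")}
def ray(n,uv):
    c=C[n]; p=cv2.undistortPoints(np.array(uv,float).reshape(-1,1,2),c["camera_matrix"],c["D"])[:,0]
    T=c["world_from_camera"]; d=np.c_[p[:,0],-p[:,1],-np.ones(len(p))]@T[:3,:3].T
    return T[:3,3],d
def plane(n,uv,z):
    o,d=ray(n,uv); return o+d*((z-o[2])/d[:,2])[:,None]
def proj(n,P):
    c=C[n];T=c["world_from_camera"]; q=(np.atleast_2d(P)-T[:3,3])@T[:3,:3]*[1,-1,-1]
    return cv2.projectPoints(q,np.zeros(3),np.zeros(3),c["camera_matrix"],c["D"])[0][:,0]
def tri(a,b):
    o1,d1=ray("scene",a);o2,d2=ray("top",b);d1=d1[0];d2=d2[0]
    s=np.linalg.lstsq(np.c_[d1,-d2],o2-o1,rcond=None)[0]
    p,q=o1+s[0]*d1,o2+s[1]*d2; return (p+q)/2,np.linalg.norm(p-q)
E
python3 - <<'E'
from h import *
t=cv2.imread("pics/top0.png");s=cv2.imread("pics/scene0.png")
f=lambda im,u,v,w:cv2.resize(im[v-w:v+w,u-w:u+w],(390,290) if 0 else (295,295),interpolation=cv2.INTER_CUBIC)
m=np.vstack([np.hstack([f(t,215,236,25),f(t,345,278,15)]),np.hstack([f(s,318,170,25),f(s,174,222,15)])])
cv2.imwrite("pics/m0.png",np.clip(m*1.6,0,255))
print("tcp px",proj("scene",[.146,.556,.25]),proj("top",[.146,.556,.25]))
print("dimmer",plane("top",[215,236],.03),"knob",plane("top",[345,278],.02))
print(plane("scene",[318,166],.03),plane("scene",[174,225],.01))
print("cabinet base",plane("scene",[[298,73],[400,76],[435,58]],0))
print("cab top corner",[tri([300,0],[x,y]) for x,y in([105,363],[38,278],[54,397])])
print("egg,thp,bird,thb",plane("top",[[172,151],[239,157],[326,157],[392,162]],.02))
E
```

```text
tcp px [[312.82384214 -42.5520659 ]] [[-39.80759428 455.61344395]]
dimmer [[0.54069233 0.16144135 0.03      ]] knob [[ 0.44389277 -0.15182085  0.02      ]]
[[0.54569005 0.15890207 0.03      ]] [[ 0.44719472 -0.15768298  0.01      ]]
cabinet base [[0.23157247 0.42470776 0.        ]
 [0.43976679 0.62054268 0.        ]
 [0.45548987 0.77337548 0.        ]]
cab top corner [(array([0.31621812, 0.31224752, 0.26896314]), np.float64(0.021308595655357327)), (array([0.4236246 , 0.30887273, 0.34382515]), np.float64(0.15035102226970617)), (array([0.22814829, 0.42463372, 0.20572728]), np.float64(0.0011981484486560494))]
egg,thp,bird,thb [[ 0.7516824   0.27623394  0.02      ]
 [ 0.7375445   0.10857864  0.02      ]
 [ 0.73870023 -0.10677544  0.02      ]
 [ 0.72690393 -0.26803346  0.02      ]][ WARN:0@0.035] global loadsave.cpp:1063 imwrite_ Unsupported depth image for selected encoder is fallbacked to CV_8U.
```

View pics/m0.png

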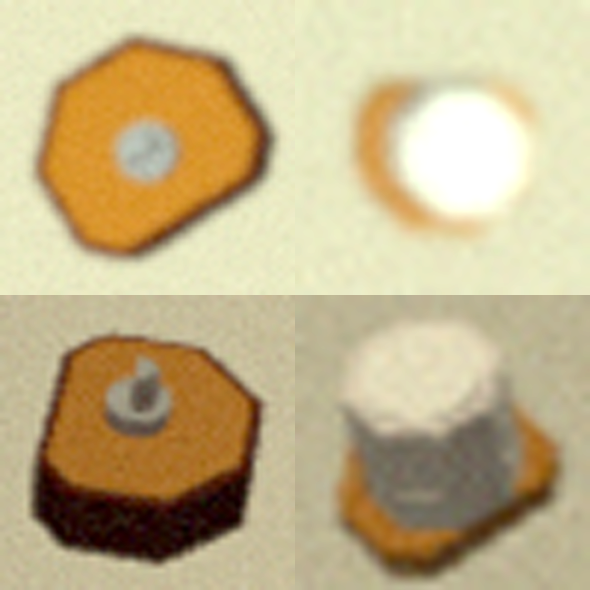

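The mosaic shows the dimmer's long flat side at lower right in the top view (left in the scene view). The knob's skirt corners show at lower left in the top view. I'll compute the directions numerically and check the cabinet.

```bash
cat > edges.py <<'E'
from h import *
def edges(n,im,box,z,mask,eps):
    u0,v0,u1,v1=box; k=6
    c=cv2.resize(im[v0:v1,u0:u1],None,fx=k,fy=k,interpolation=cv2.INTER_CUBIC)
    hsv=cv2.cvtColor(c,cv2.COLOR_BGR2HSV); m=mask(hsv)
    m=cv2.morphologyEx(m.astype(np.uint8),cv2.MORPH_OPEN,np.ones((5,5)))
    cs=max(cv2.findContours(m,0,1)[0],key=cv2.contourArea); h=cv2.convexHull(cs)
    p=cv2.approxPolyDP(h,eps*k,True)[:,0]
    uv=(p+.5)/k-.5+[u0,v0]; P=plane(n,uv,z)[:,:2]
    for a,b in zip(P,np.roll(P,-1,0)):
        e=b-a; L=np.linalg.norm(e); 
        if L>.008: print(n,"len %.1f mm edge az %.1f mid"%(L*1e3,np.degrees(np.arctan2(e[1],e[0]))%180),((a+b)/2).round(4))
    print(" centroid",P.mean(0))
E
python3 - <<'E'
from edges import *
t=cv2.imread("pics/top0.png");s=cv2.imread("pics/scene0.png")
br=lambda h:(h[...,1]>130)&(h[...,2]>70)&(h[...,0]<30)
print("dimmer top plane");edges("top",t,(188,208,245,264),.03,br,.8);edges("scene",s,(290,142,345,196),.03,br,.8)
kn=lambda h:(h[...,1]>110)&(h[...,0]<30)
for n,im,b in(("top",t,(328,262,366,296)),("scene",s,(156,200,194,244))):
    print("knob");edges(n,im,b,.004,kn,.7)
a=t[255:420,0:130]*1.0; 
cv2.imwrite("pics/cab.png",cv2.resize(np.clip(np.hstack([a,s[:100:,240:460][:,:].astype(float)[:165] if 0 else np.pad(s[:100,240:460],((0,65),(0,0),(0,0)))])*3,0,255).astype(np.uint8),None,fx=2,fy=2))
base=[[.2316,.4247],[.4398,.6205],[.4555,.7734]]
for z in(0,.1,.2,.3):print(z,proj("top",[[*b,z] for b in base]).round().tolist())
E
```

```text
dimmer top plane
top len 31.1 mm edge az 34.4 mid [0.5642 0.1247]
top len 21.7 mm edge az 169.5 mid [0.5407 0.1179]
top len 55.3 mm edge az 123.9 mid [0.5147 0.1428]
top len 21.7 mm edge az 81.1 mid [0.5009 0.1765]
top len 34.0 mm edge az 34.0 mid [0.5167 0.1966]
top len 35.8 mm edge az 168.7 mid [0.5484 0.2026]
top len 36.0 mm edge az 121.7 mid [0.5754 0.1838]
top len 35.9 mm edge az 77.5 mid [0.5809 0.151 ]
 centroid [0.54273909 0.16199421]
scene len 17.8 mm edge az 76.0 mid [0.5016 0.1745]
scene len 35.6 mm edge az 32.4 mid [0.5188 0.1927]
scene len 28.3 mm edge az 168.0 mid [0.5477 0.1993]
scene len 13.3 mm edge az 134.0 mid [0.5662 0.1915]
scene len 24.7 mm edge az 121.7 mid [0.5773 0.1762]
scene len 33.5 mm edge az 78.8 mid [0.5805 0.1493]
scene len 35.4 mm edge az 32.0 mid [0.5622 0.1235]
scene len 18.8 mm edge az 162.0 mid [0.5383 0.117 ]
scene len 54.8 mm edge az 123.1 mid [0.5144 0.1429]
 centroid [0.5452102  0.16297934]
knob
top len 34.1 mm edge az 9.9 mid [ 0.4417 -0.1466]
top len 15.3 mm edge az 39.1 mid [ 0.4324 -0.1378]
top len 13.6 mm edge az 179.8 mid [ 0.4451 -0.133 ]
top len 8.4 mm edge az 140.9 mid [ 0.4552 -0.1357]
 centroid [ 0.44311371 -0.14003004]
knob
scene len 13.5 mm edge az 135.9 mid [ 0.4564 -0.1392]
scene len 28.4 mm edge az 89.3 mid [ 0.4611 -0.1581]
scene len 9.2 mm edge az 37.9 mid [ 0.4573 -0.1751]
scene len 18.8 mm edge az 175.9 mid [ 0.4443 -0.1773]
scene len 15.1 mm edge az 137.1 mid [ 0.4293 -0.1714]
scene len 34.3 mm edge az 64.5 mid [ 0.4312 -0.1508]
scene len 13.0 mm edge az 3.2 mid [ 0.4451 -0.1349]
 centroid [ 0.44636176 -0.15812184]
0 [[105.0, 364.0], [31.0, 276.0], [-30.0, 269.0]]
0.1 [[84.0, 377.0], [1.0, 278.0], [-67.0, 271.0]]
0.2 [[56.0, 394.0], [-36.0, 282.0], [-114.0, 273.0]]
0.3 [[20.0, 417.0], [-85.0, 287.0], [-175.0, 277.0]]
```

View pics/cab.png

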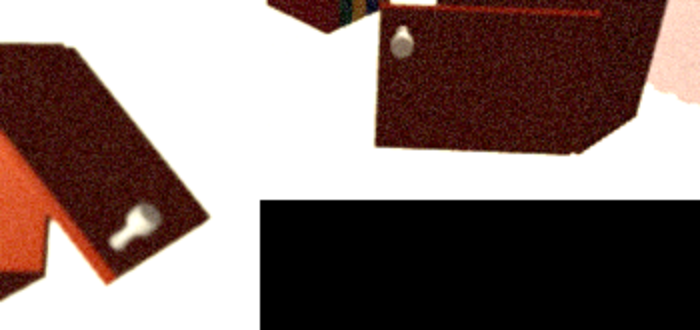

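The cabinet's open door is about 0.2 m high at (0.23, 0.42). The knob is at about (0.444, -0.154) with yaw near 0. The dimmer is at about (0.541, 0.161) with yaw near -146.5°. I'll lift first, then cross over.

{"method": "send_rows", "body": {"dr": [[0,0,0],[0,0,0],[0,0,-0.4],[0,0,-0.8],[0,0,-1.2],[0,0,-1.6],[0,0,-2.0],[0,0,-2.45]], "xyz": [[0,0,-6],[0,0,-12],[-3.6,-4.8,-14],[-7.3,-9.5,-14],[-11,-14.3,-14],[-14.6,-19,-14],[-18.2,-23.8,-14],[-21.9,-28.6,-14]], "jaw": [100,100,100,100,100,100,100,100]}}

```text
time_s: 1.1
eef_pos: [0.2852, 0.2222, 0.3901]
eef_rot: [0.0, -0.001, 1.0, 0.0]
wrist_force: [0.8, -0.5, 0.0]
opening: 1.006
grasp_force: 0.0
```

```bash
cat > st.py <<'E'
from h import *
from scipy.spatial.transform import Rotation as R
import sys
def go(T):
    o=ctrl.get_obs(); r=R.from_quat(np.roll(o["eef_rot"],-1)); M=r.as_matrix()
    print("t",o["time_s"],"p",o["eef_pos"].round(4),"ty az %.2f tilt"%np.degrees(np.arctan2(M[1,1],M[0,1])),M[:2,2].round(4),"F",o["wrist_force"].round(1),"open %.3f g %.1f"%(o["opening"],o["grasp_force"]),"q6 %.2f"%o["q"][5])
    if T is not None: print("shift cm",((np.array(T)-o["eef_pos"])@M*100).round(2))
go([float(x) for x in sys.argv[1:4]] if len(sys.argv)>3 else None)
E
python3 st.py .444 -.154 .13
```

```text
t 1.1 p [0.2852 0.2222 0.3901] ty az 90.13 tilt [0.0004 0.    ] F [ 0.8 -0.5  0. ] open 1.006 g 0.0 q6 -1.24
shift cm [-15.79 -37.66  26.02]
```

{"method": "send_rows", "body": {"dr": [[0,0,0],[0,0,0],[0,0,0],[0,0,0],[0,0,0],[0,0,0],[0,0,0],[0,0,0]], "xyz": [[-2,-4.7,0],[-4,-9.4,3],[-6,-14.1,6],[-8,-18.8,10],[-10,-23.5,14],[-12,-28.2,18],[-14,-33,22],[-15.8,-37.7,25]], "jaw": [100,100,100,100,100,100,100,100]}}

```text
time_s: 2.1
eef_pos: [0.4411, -0.1494, 0.1419]
eef_rot: [-0.0, 0.0, 1.0, 0.0]
wrist_force: [1.2, 0.2, 0.4]
opening: 1.001
grasp_force: 0.0
```

{"method": "send_rows", "body": {"dr": [[0,0,0],[0,0,0],[0,0,0],[0,0,0],[0,0,0],[0,0,0],[0,0,0],[0,0,0]], "xyz": [[0,0,0],[0,0,0],[0,0,0],[0,0,0],[0,0,0],[0,0,0],[0,0,0],[0,0,0]], "jaw": [100,100,100,100,100,100,100,100]}}

```text
time_s: 3.1
eef_pos: [0.4412, -0.1482, 0.1436]
eef_rot: [-0.0, 0.0, 1.0, 0.0]
wrist_force: [-0.2, -0.5, -0.2]
opening: 1.005
grasp_force: 0.0
```

```bash
python3 st.py .444 -.154 .03; python3 - <<'E'
from h import *
a=ctrl.camera("scene")[...,::-1]
b=ctrl.camera("top")[...,::-1]
cv2.imwrite("pics/s1.png",a);cv2.imwrite("pics/t1.png",b)
cv2.imwrite("pics/m1.png",cv2.resize(np.hstack([a[130:270,105:245],b[210:350,275:415]]),(800,400),interpolation=cv2.INTER_CUBIC))
E
```

```text
t 3.1 p [ 0.4412 -0.1482  0.1436] ty az 89.98 tilt [-0.  0.] F [-0.2 -0.5 -0.2] open 1.005 g 0.0 q6 -2.15
shift cm [-0.28 -0.58 11.36]
```

View pics/m1.png

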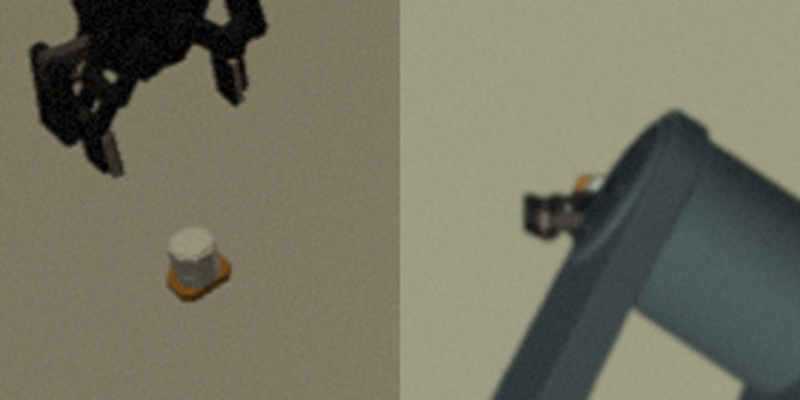

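The scene crop shows the open gripper directly above the knob at crop (198,262). Descending.

{"method": "send_rows", "body": {"dr": [[0,0,0],[0,0,0],[0,0,0],[0,0,0],[0,0,0],[0,0,0],[0,0,0],[0,0,0]], "xyz": [[-0.28,-0.6,1],[-0.28,-0.6,4],[-0.28,-0.6,7],[-0.28,-0.6,9],[-0.28,-0.6,10.4],[-0.28,-0.6,10.9],[-0.28,-0.6,10.9],[-0.28,-0.6,10.9]], "jaw": [100,100,100,100,100,100,100,100]}}

```text
time_s: 4.2
eef_pos: [0.4446, -0.1546, 0.0353]
eef_rot: [0.001, 0.0, 1.0, -0.0]
wrist_force: [0.9, -0.4, -0.1]
opening: 1.0
grasp_force: 0.0
```

```bash
python3 st.py .444 -.154 .03
```

```text
t 4.2 p [ 0.4446 -0.1546  0.0353] ty az 89.99 tilt [ 0.0013 -0.0009] F [ 0.9 -0.4 -0.1] open 1.000 g 0.0 q6 -2.16
shift cm [0.06 0.06 0.53]
```

{"method": "send_rows", "body": {"dr": [[0,0,0],[0,0,0],[0,0,0],[0,0,0],[0,0,0],[0,0,0],[0,0,0],[0,0,0]], "xyz": [[0,0,0.4],[0,0,0.4],[0,0,0.4],[0,0,0.4],[0,0,0.4],[0,0,0.4],[0,0,0.4],[0,0,0.4]], "jaw": [90,70,50,30,20,20,20,20]}}

```text
time_s: 5.2
eef_pos: [0.4443, -0.1544, 0.0309]
eef_rot: [0.0, 0.0, 1.0, -0.0]
wrist_force: [0.0, 0.2, 5.9]
opening: 0.338
grasp_force: 59.5
```

```bash
python3 st.py .444 -.154 .03;python3 - <<'E'
from h import *
a=ctrl.camera("scene")[...,::-1]
cv2.imwrite("pics/s2.png",a)
E
```

```text
t 5.2 p [ 0.4443 -0.1544  0.0309] ty az 89.99 tilt [ 0.0007 -0.0004] F [0.  0.2 5.9] open 0.338 g 59.5 q6 -2.16
shift cm [0.03 0.04 0.09]
```

Grip is good: opening 0.338, about 29 mm. Lifting and starting the turn.

{"method": "send_rows", "body": {"dr": [[0,0,0],[0,0,1],[0,0,2.5],[0,0,4],[0,0,5.5],[0,0,7],[0,0,8.5],[0,0,10]], "xyz": [[0,0,-3],[0,0,-7],[-1,4,-10],[-2.5,8,-10],[-4,13,-10],[-5.5,18,-10],[-7,22,-10],[-8,26,-10]], "jaw": [20,20,20,20,20,20,20,20]}}

```text
time_s: 6.25
eef_pos: [0.5239, 0.1074, 0.1299]
eef_rot: [-0.0, 0.502, 0.865, -0.0]
wrist_force: [-0.2, -0.2, -1.3]
opening: 0.335
grasp_force: 59.4
```

```bash
python3 st.py .541 .161 .12
```

```text
t 6.25 p [0.5239 0.1074 0.1299] ty az 29.71 tilt [-0.001  -0.0001] F [-0.2 -0.2 -1.3] open 0.335 g 59.4 q6 -0.54
shift cm [3.81 4.14 0.99]
```

{"method": "send_rows", "body": {"dr": [[0,0,1.7],[0,0,3.4],[0,0,5.1],[0,0,6.8],[0,0,8.5],[0,0,10.2],[0,0,11.9],[0,0,13.4]], "xyz": [[1,1,0],[2,2,0],[3,3,0],[3.8,4.1,0],[3.8,4.1,0],[3.8,4.1,0],[3.8,4.1,0],[3.8,4.1,0]], "jaw": [20,20,20,20,20,20,20,20]}}

```text
time_s: 7.25
eef_pos: [0.5399, 0.1592, 0.1297]
eef_rot: [-0.0, 0.942, 0.336, -0.001]
wrist_force: [-0.1, 0.7, -1.0]
opening: 0.338
grasp_force: 59.4
```

```bash
python3 st.py .541 .161 .11
```

```text
t 7.25 p [0.5399 0.1592 0.1297] ty az -50.72 tilt [-0.0017 -0.0002] F [-0.1  0.7 -1. ] open 0.338 g 59.4 q6 0.96
shift cm [ 0.21 -0.07  1.97]
```

{"method": "send_rows", "body": {"dr": [[0,0,0.5],[0,0,0.97],[0,0,0.97],[0,0,0.97],[0,0,0.97],[0,0,0.97],[0,0,0.97],[0,0,0.97]], "xyz": [[0.2,-0.07,1],[0.2,-0.07,2],[0.2,-0.07,2.5],[0.2,-0.07,2.5],[0.2,-0.07,2.5],[0.2,-0.07,2.5],[0.2,-0.07,2.5],[0.2,-0.07,2.5]], "jaw": [20,20,20,20,20,20,20,20]}}

```text
time_s: 8.25
eef_pos: [0.5417, 0.161, 0.1058]
eef_rot: [0.0, 0.957, 0.29, 0.0]
wrist_force: [0.9, -0.8, -1.2]
opening: 0.335
grasp_force: 59.4
```

```bash
python3 st.py .541 .161 .11; python3 - <<'E'
from h import *
a=ctrl.camera("scene")[...,::-1]
b=ctrl.camera("top")[...,::-1]
cv2.imwrite("pics/s3.png",a);cv2.imwrite("pics/t3.png",b)
cv2.imwrite("pics/m3.png",cv2.resize(np.hstack([a[110:200,270:360],b[190:280,170:260]]),(800,400),interpolation=cv2.INTER_CUBIC))
E
```

```text
t 8.25 p [0.5417 0.161  0.1058] ty az -56.23 tilt [ 0.0003 -0.    ] F [ 0.9 -0.8 -1.2] open 0.335 g 59.4 q6 1.06
shift cm [-0.06 -0.04 -0.42]
```

View pics/m3.png

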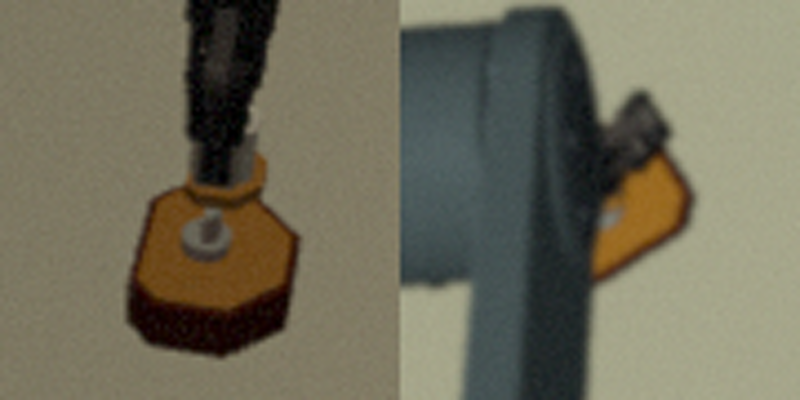

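The scene crop shows the skirt (185–268, bottom at about 205) hovering over the collar at about (207,238). In the top view the arm hides it. I'll compare predicted and measured pixels for both.

```bash
cat > chk.py <<'E'
from h import *
def oct(r,f,c,yaw,z):
    n=np.radians(np.arange(8)*45); d=np.r_[f,[r]*7]; P=[]
    for i in range(8):
        j=(i+1)%8; A=np.array([[np.cos(n[i]),np.sin(n[i])],[np.cos(n[j]),np.sin(n[j])]]); P.append(np.linalg.solve(A,[d[i],d[j]]))
    y=np.radians(yaw); P=np.array(P)@np.array([[np.cos(y),np.sin(y)],[-np.sin(y),np.cos(y)]])+c
    return np.c_[P,np.full(8,z)]
def skirt(im,c,yaw,z):
    p=proj("scene",np.r_[oct(.021,.015,c,yaw,z),oct(.021,.015,c,yaw,z+.008)])
    k=6;u0,v0=275,130;cr=cv2.resize(im[v0:195,u0:355],None,fx=k,fy=k,interpolation=cv2.INTER_CUBIC)
    h=cv2.cvtColor(cr,cv2.COLOR_BGR2HSV);m=((h[...,1]>120)&(h[...,0]<30)&(h[...,2]>60)).astype(np.uint8)
    return p,m,h,cr
E
python3 - <<'E'
from chk import *
im=cv2.imread("pics/s3.png"); p,m,h,cr=skirt(im,[.5417,.161],-146.2,.0748)
print("pred skirt L/R/bottom",p[:,0].min(),p[:,0].max(),p[:,1].max())
k=6;row=lambda v:int((v-130+.5)*k)
for v in (150,151,152,153,154):
    r=cr[row(v)].astype(int); s=r[:,2]-r[:,0]; x=np.where(s>40)[0]; print(v,(x.min()+.5)/k-.5+275,(x.max()+.5)/k-.5+275)
# collar: low saturation pixels in dimmer brass
s=h[...,1]<110; box=np.zeros_like(s); box[row(157):row(170),int(37*k):int(50*k)]=1
mm=(s&box).astype(np.uint8); n,l,st,ce=cv2.connectedComponentsWithStats(mm); i=1+st[1:,4].argmax(); x,y,w,hh,a=st[i]
print("collar px L,R,T,B",x/k-.5+275,(x+w)/k-.5+275,y/k-.5+130,(y+hh)/k-.5+130)
a=np.linspace(0,6.28,60);q=proj("scene",np.c_[.541+.012*np.cos(a),.161+.012*np.sin(a),np.full(60,.038)])
print("pred collar top L,R,T,B",q[:,0].min(),q[:,0].max(),q[:,1].min(),q[:,1].max()); q2=proj("scene",[[.541,.161,.033],[.541,.161,.038],[.541,.161,.054]]);print(q2)
print("px/mm",(proj("scene",[[.5417,.162,.038]])-proj("scene",[[.541,.1613,.038]])))
cv2.imwrite("pics/c3.png",np.hstack([cr,cv2.cvtColor((mm|m*0)*255,cv2.COLOR_GRAY2BGR)])[:, :800])
E
```

```text
pred skirt L/R/bottom 310.6924011156417 329.510395703026 156.30696658852554
150 311.25 329.25
151 310.9166666666667 328.9166666666667
152 308.9166666666667 328.0833333333333
153 307.0833333333333 326.9166666666667
154 305.0833333333333 327.4166666666667
collar px L,R,T,B 311.5 321.5 157.0 168.16666666666666
pred collar top L,R,T,B 311.80458662204893 322.83336188900114 158.04684680725188 165.590373606364
[[317.15277863 163.47278286]
 [317.31391388 161.78864339]
 [317.83753566 156.31530135]]
px/mm [[0.45464315 0.00516931]]
```

View pics/c3.png

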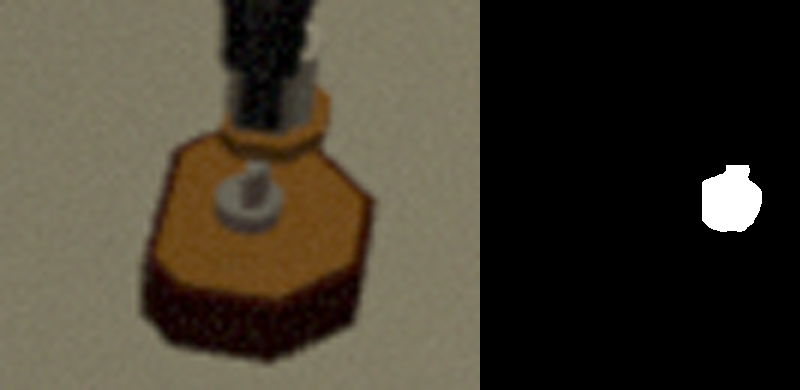

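The skirt matches its predicted position to about 0.1 px. The collar, though, sits about 1.2 px left of my estimate. I'll measure it properly in the unobstructed first images.

```bash
python3 - <<'E'
from chk import *
k=8
def blob(f,u0,v0,u1,v1):
    im=cv2.imread(f); cr=cv2.resize(im[v0:v1,u0:u1],None,fx=k,fy=k,interpolation=cv2.INTER_CUBIC).astype(int)
    d=cr[...,2]-cr[...,0]; br=np.percentile(d,90); m=(d<br/2).astype(np.uint8)
    n,l,st,ce=cv2.connectedComponentsWithStats(m); i=l[m.shape[0]//2,m.shape[1]//2]; x,y,w,h,a=st[i]
    f=lambda a,o:round((a)/k-.5+o,2)
    return f(x,u0),f(x+w,u0),f(y,v0),f(y+h,v0),f(ce[i][0],u0),f(ce[i][1],v0)
S=blob("pics/scene0.png",305,152,331,174);T=blob("pics/top0.png",204,226,226,248);S3=blob("pics/s3.png",308,158,324,172)
print(S,S3,T)
print("top: plane@.038 bbox ctr",plane("top",[(T[0]+T[1])/2,(T[2]+T[3])/2],.038),"centroid",plane("top",T[4:],.038))
a=np.linspace(0,6.28,60)
for n in("scene","top"):
    q=np.r_[[proj(n,np.c_[.541+.012*np.cos(a),.161+.012*np.sin(a),np.full(60,z)]) for z in(.03,.038)]].reshape(-1,2); print(n,"pred L R T B",q[:,0].min(),q[:,0].max(),q[:,1].min(),q[:,1].max())
    o=proj(n,[[.541,.161,.038],[.546,.161,.038],[.541,.166,.038]]);print(" px per mm dx,dy",(o[1:]-o[0])/5)
E
```

```text
(np.float64(310.5), np.float64(321.5), np.float64(155.25), np.float64(168.5), np.float64(316.04), np.float64(162.68)) (np.float64(310.5), np.float64(321.5), np.float64(157.5), np.float64(168.5), np.float64(315.95), np.float64(163.12)) (np.float64(209.0), np.float64(219.88), np.float64(231.0), np.float64(241.5), np.float64(214.37), np.float64(236.12))
top: plane@.038 bbox ctr [[0.53979706 0.16131177 0.038     ]] centroid [[0.5401059  0.16148799 0.038     ]]
scene pred L R T B 311.57950903554934 322.83336188900114 158.04684680725188 168.2777324346277
 px per mm dx,dy [[ 0.34102016  0.22649898]
 [ 0.30862762 -0.21808908]]
top pred L R T B 209.58191956916897 220.1396323017004 230.73251529842545 240.855585002884
 px per mm dx,dy [[ 0.01109642 -0.41825069]
 [-0.41666717 -0.00415717]]
```

```bash
python3 st.py .5397 .1585 .091
```

```text
t 8.35 p [0.5417 0.1611 0.1057] ty az -56.23 tilt [0.0001 0.    ] F [-0.1  0.1 -1.3] open 0.339 g 59.4 q6 1.06
shift cm [-0.31  0.1   1.47]
```

{"method": "send_rows", "body": {"dr": [[0,0,0],[0,0,0],[0,0,0],[0,0,0],[0,0,0],[0,0,0],[0,0,0],[0,0,0]], "xyz": [[-0.15,0.05,0],[-0.31,0.1,0.4],[-0.31,0.1,0.8],[-0.31,0.1,1.2],[-0.31,0.1,1.45],[-0.31,0.1,1.45],[-0.31,0.1,1.45],[-0.31,0.1,1.45]], "jaw": [20,20,20,20,20,20,20,20]}}

```text
time_s: 9.35
eef_pos: [0.5398, 0.1585, 0.0913]
eef_rot: [0.0, 0.957, 0.29, 0.0]
wrist_force: [0.2, -0.3, -0.3]
opening: 0.337
grasp_force: 59.4
```

```bash
python3 st.py .5397 .1585 .091; python3 - <<'E'
from chk import *
im=ctrl.camera("scene")[...,::-1].copy();cv2.imwrite("pics/s4.png",im)
o=ctrl.get_obs()["eef_pos"];p,m,h,cr=skirt(im,o[:2],-146.2,o[2]-.031)
print("pred skirt L/R/bottom",p[:,0].min(),p[:,0].max(),p[:,1].max())
a=np.linspace(0,6.28,60);q=np.r_[[proj("scene",np.c_[.5397+.012*np.cos(a),.1585+.012*np.sin(a),np.full(60,z)]) for z in(.03,.038)]].reshape(-1,2);print("pred collar",q.min(0),q.max(0),"meas 310.5 321.5 B168.5")
cv2.imwrite("pics/c4.png",cv2.resize(im[135:185,290:345],None,fx=10,fy=10,interpolation=cv2.INTER_CUBIC))
E
```

```text
t 9.35 p [0.5398 0.1585 0.0913] ty az -56.23 tilt [0.0004 0.    ] F [ 0.2 -0.3 -0.3] open 0.337 g 59.4 q6 1.06
shift cm [-0.01 -0.    0.03]
pred skirt L/R/bottom 308.82532460395515 327.4527036427239 161.55457882212625
pred collar [310.36689956 158.29565982] [321.61979655 168.53472819] meas 310.5 321.5 B168.5
```

View pics/c4.png

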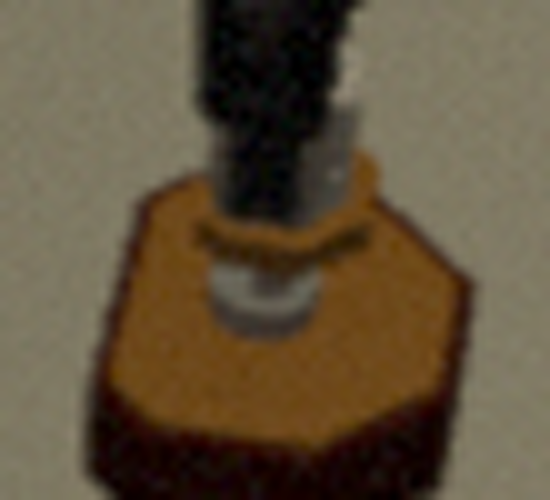

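The crop shows the skirt (195–377) sitting squarely over the collar (210–322), as predicted. Going down gently.

{"method": "send_rows", "body": {"dr": [[0,0,0],[0,0,0],[0,0,0],[0,0,0],[0,0,0],[0,0,0],[0,0,0],[0,0,0]], "xyz": [[0,0,0.2],[0,0,0.4],[0,0,0.6],[0,0,0.7],[0,0,0.8],[0,0,0.9],[0,0,1.0],[0,0,1.0]], "jaw": [20,20,20,20,20,20,20,20]}}

```text
time_s: 10.4
eef_pos: [0.5396, 0.1585, 0.081]
eef_rot: [-0.0, 0.957, 0.29, -0.0]
wrist_force: [-0.0, 0.2, -0.1]
opening: 0.335
grasp_force: 59.4
```

```bash
python3 st.py .5397 .1585 .069
```

```text
t 10.4 p [0.5396 0.1585 0.081 ] ty az -56.23 tilt [-0.0001 -0.    ] F [-0.   0.2 -0.1] open 0.335 g 59.4 q6 1.06
shift cm [0.01 0.   1.2 ]
```

No contact force with the bore about 4 mm over the tip, so it is entering. Continuing.

{"method": "send_rows", "body": {"dr": [[0,0,0],[0,0,0],[0,0,0],[0,0,0],[0,0,0],[0,0,0],[0,0,0],[0,0,0]], "xyz": [[0,0,0.15],[0,0,0.3],[0,0,0.45],[0,0,0.6],[0,0,0.75],[0,0,0.9],[0,0,1.0],[0,0,1.1]], "jaw": [20,20,20,20,20,20,20,20]}}

```text
time_s: 11.4
eef_pos: [0.5396, 0.1585, 0.07]
eef_rot: [-0.0, 0.957, 0.29, -0.0]
wrist_force: [-0.7, 0.9, -0.8]
opening: 0.341
grasp_force: 59.4
```

```bash
python3 st.py .5397 .1585 .065
```

```text
t 11.4 p [0.5396 0.1585 0.07  ] ty az -56.23 tilt [-0. -0.] F [-0.7  0.9 -0.8] open 0.341 g 59.4 q6 1.06
shift cm [0.  0.  0.5]
```

{"method": "send_rows", "body": {"dr": [[0,0,0],[0,0,0],[0,0,0],[0,0,0],[0,0,0],[0,0,0],[0,0,0],[0,0,0]], "xyz": [[0,0,0.1],[0,0,0.2],[0,0,0.25],[0,0,0.3],[0,0,0.35],[0,0,0.4],[0,0,0.4],[0,0,0.4]], "jaw": [20,20,20,20,20,20,20,20]}}

```text
time_s: 12.4
eef_pos: [0.5397, 0.1585, 0.0662]
eef_rot: [-0.0, 0.957, 0.29, 0.0]
wrist_force: [-1.8, -0.4, 4.4]
opening: 0.339
grasp_force: 60.0
```

```bash
python3 st.py .5397 .1585 .065
```

```text
t 12.4 p [0.5397 0.1585 0.0662] ty az -56.23 tilt [0.0001 0.    ] F [-1.8 -0.4  4.4] open 0.339 g 60.0 q6 1.06
shift cm [-0.    0.    0.12]
```

{"method": "send_rows", "body": {"dr": [[0,0,0],[0,0,0],[0,0,0],[0,0,0],[0,0,0],[0,0,0],[0,0,0],[0,0,0]], "xyz": [[0,0,0.05],[0,0,0.1],[0,0,0.15],[0,0,0.2],[0,0,0.25],[0,0,0.25],[0,0,0.25],[0,0,0.25]], "jaw": [20,20,20,20,20,20,20,20]}}

```text
time_s: 13.4
eef_pos: [0.5397, 0.1585, 0.0639]
eef_rot: [0.0, 0.957, 0.29, 0.0]
wrist_force: [-3.2, -0.3, 8.3]
opening: 0.341
grasp_force: 60.5
```

```bash
python3 st.py .5397 .1585 .065
```

```text
t 13.4 p [0.5397 0.1585 0.0639] ty az -56.23 tilt [0.0001 0.    ] F [-3.2 -0.3  8.3] open 0.341 g 60.5 q6 1.06
shift cm [-0.    0.   -0.11]
```

{"method": "send_rows", "body": {"dr": [[0,0,0],[0,0,0],[0,0,0],[0,0,0],[0,0,0],[0,0,0],[0,0,0],[0,0,0]], "xyz": [[0,0,0.04],[0,0,0.08],[0,0,0.1],[0,0,0.1],[0,0,0.1],[0,0,0.1],[0,0,0.1],[0,0,0.1]], "jaw": [20,20,20,20,20,20,20,20]}}

```text
time_s: 14.4
eef_pos: [0.5398, 0.1585, 0.0638]
eef_rot: [0.0, 0.957, 0.291, 0.0]
wrist_force: [-6.4, 0.1, 15.1]
opening: 0.338
grasp_force: 61.4
```

```bash
python3 st.py .5397 .1585 .065; python3 - <<'E'
from h import *
im=ctrl.camera("scene")[...,::-1].copy();cv2.imwrite("pics/s5.png",im)
cv2.imwrite("pics/c5.png",np.vstack([cv2.resize(im[135:195,280:360],None,fx=7,fy=7,interpolation=cv2.INTER_CUBIC)]))
E
```

```text
t 14.4 p [0.5398 0.1585 0.0638] ty az -56.22 tilt [ 0.0001 -0.0001] F [-6.4  0.1 15.1] open 0.338 g 61.4 q6 1.06
shift cm [-0.01 -0.   -0.12]
```

View pics/c5.png

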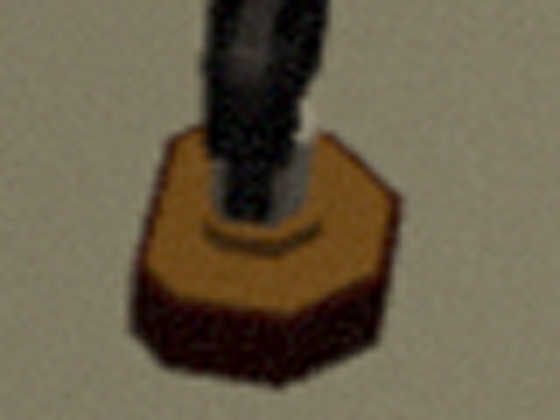

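The shaft is at its stop: TCP z holds at 0.0638 m while the force rose to 15 N. The skirt sits just above the brass top, around crop (262,235), and covers the collar. Handing in.

```bash
python3 -c "
from bench import ctrl
print(ctrl.hand_in())"
```

```text
the job is handed in; nothing more can be done
None
```

The knob is fitted flat to flat and fully home on the dimmer shaft; the gripper still holds it, pressing the shaft to its stop at about 15 N, and I moved none of the collector's pieces; the job is handed in.

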